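# Put a tin away in the child-locked drawer

## Task

Put the red mint tin away in the child-locked drawer box: slide the yellow lock tab fully aside, press the red button so that the drawer springs right out, and lay the red tin flat in the drawer and let go. Then push the drawer shut until it catches and slide the yellow tab all the way back under the button. Leave the pink tin, the jars of sweets, the bar and the card stand where they are.

Things in the scene. Friction and masses are not known exactly. Their poses are not given: they have to be found in the camera images.
- lock_box: teal box, fixed to the counter, 150 mm deep (its x) x 164 mm wide (its y) x 60 mm high, with a drawer whose light wooden front faces the box's -x side. Origin: centre of its underside; z up. On its flat top stand, both at box x = -25 mm, the red button (at box y = +42 mm) and the yellow lock tab (box y < 0). The black rubber pad on the top is decoration
- lock_tab (a joint): position of the yellow child-lock tab in m: 0 = locked (its fork lies under the head of the red button, which then cannot go down), 0.036 = fully aside. It slides along the box's -y direction as the value grows; the fork is clear of the button from about 0.028. It stays where it is left; it takes about 2 N to slide
- tab_ridge (a point): centre of the top edge of the yellow tab's upright ridge, 90 mm above the counter. The ridge is 36 mm long along the box's x, 12 mm thick along the box's y and stands 22 mm above the tab's 7 mm plate; push it on either flat side or pinch it across the 12 mm. With the tab locked the ridge's centre is 56 mm from the button's axis (on the box's -y side of it), and 92 mm with the tab aside
- release_button (a joint): how far the red button is pressed in m: 0 = up, 0.010 = fully down. The latch lets go at about 0.007, with about 3.5 N; fully down takes 4.5 N. A spring lifts it again
- button_top (a point): centre of the top of the red round button, a mushroom head 36 mm across, 80 mm above the counter when up; it is pressed straight down
- drawer (a joint): how far the drawer is out in m: 0 = shut and caught, 0.112 = fully out. It slides to the box's -x side. When the button is pressed a spring (1.5 to 3 N) drives it right out within about a second and keeps it out; pushing it shut takes up to about 8 N at the end, when the latch clicks under the catch by itself (push it to its stop, about -0.003, then let go; this needs the tab to be aside)
- drawer_in (a point): centre of the drawer's inner floor, 9 mm above the counter; it travels with the drawer; axes as the box's. The inside is 113 mm along x and 120 mm along y, all of it uncovered when the drawer is fully out; side and rear walls are 4 mm thick and rise 27 mm above the floor, the wooden front 47 mm
- drawer_front (a point): centre of the outer face of the drawer's wooden front (156 mm wide, 50 mm high, from 6 to 56 mm above the counter); it travels with the drawer; axes as the box's, so pushing it shut is along +x
- mint_tin_0: closed mint tin with a red and orange lid and a white lower part, 60 mm (its x) x 90 mm (its y) x 22 mm high, 60 g; origin at the centre of its underside, z up
- mint_tin_1: closed mint tin with a pink and purple lid, the same size and axes; stays where it is
- sweet_jar_0: jar of sweets with a white lid, 64 mm across, 100 mm high; origin at the centre of its underside; stays where it is
- bar_0: cream and green chocolate bar, 52 x 153 x 14 mm, lying flat; origin at the centre of its underside; stays where it is
- price_stand_2: small white card stand, 40 x 85 x 64 mm; origin at the centre of its underside; stays where it is

How it is judged:
By the outcome, as a careful person would: the job done as asked, in the order asked, and still so for the second after the job is handed in, with the robot touching nothing.
It also fails if it takes over 72 s, if anything falls off the work surface, if the arm or the gripper's body presses on something with over 40 N, if the wrist force passes 120 N, or if a joint passes its speed limit or range.

## Robot

A 7-joint arm with a two-finger parallel gripper is mounted at the origin on a cart in front of the work surface, level with it; the furniture and walls round the work are solid. World frame = base frame: x ahead of the robot, y to its left, z up, the work surface at z = 0. Lengths are in m, angles in rad, forces in N, time in s.
With the tool pointing down it reaches from about 0.425 to 0.875 m from the base axis. Payload 4.7 kg.
Tool frame: the origin (TCP) lies midway between the tips of the shut fingers; the grasp point (between the pads) lies 19 mm behind it (r.grip_point_offset is the distance from the TCP to the grasp point, in m); z points along the fingers, y is the direction in which the jaws open and shut (so a half turn about z gives the same grasp; the last joint's range is limited). The gripper opens to 85 mm and grips with 20 to 120 N. Pads are 22 mm wide; open, the fingers measure 114 mm over their backs; the gripper's body (76 mm by 85 mm) begins 54 mm behind the grasp point. The pads swing forward as they close: fully open they stand 13 mm farther back than shut.
Start: joints at [1.313, 0.321, -0.07, 1.45, 0.023, 1.371, -0.057], TCP at [0.174, -0.626, 0.231] pointing down, gripper open.
Joint ranges: [-2.86, 2.86], [-0.3, 2.09], [-1.38, 1.24], [0.06, 2.45], [-1.56, 4.7], [0.09, 2.05], [-2.69, 2.69]. Speed limits (rad/s): [2.57, 2.57, 3.14, 3.14, 3.14, 3.14, 3.14].

## Interface

Orientations are given as a rotation vector (axis times angle).
In Python, from bench import r gives the robot as it stands. The module is installed in compiled form; this text tells all that it offers.
- The arm moves only by the shell command python3 -m creep 'ROWS' [FORCE]. ROWS is a JSON object of lists of equal length, an entry for each row: "fingers": the finger opening in m, from 0 to 0.0854; "linear": the shift along the tool's x, y, z in m, a list of three; "roll": the turn about the tool's z in rad. In form: {"fingers": [fingers, ...], "linear": [[x, y, z], ...], "roll": [roll, ...]}. A call has 1 to 10 rows; each row is the pose to reach, as a shift and turn from the pose measured when the call began, along the tool's axes at that moment; what a row does not reach only later rows make up. A row lasts 1/10 s, in which the tool goes at most 50 mm and 8.59 degrees, less where a joint would pass 70% of its speed; a pose out of reach is approached as far as the arm can. A call with a gripper value outside its range is refused whole. The fingers move at their own pace and stop on an object; FORCE is the grip in N (left out, the last holds). Time passes only in rows, so rows that repeat a pose let the fingers close. It gives the time, the measured TCP pose, the force and the opening at its end, in the units of the state.
- r.observe(): the state, without advancing time (a new reading comes with each control period).
- r.camera(name): name is "scene" or "top" or "wrist"; returns the picture (384x512x3 uint8, blue, green, red); there is no depth.
- r.camera_info(name): a dict with "mtx" (3x3 intrinsics, pixels), "camera_from_world" (4x4, takes a point from world to camera coordinates). Camera axes: x right, y down, z forward; pixel columns grow to the right and rows downward; lengths in m; the calibration is good to about 2 mm. A picture is of the moment at which its call begins: read the wrist's pose just before it. camera_info takes no time and is no camera call; for the wrist camera it gives the pose at the moment of the call.
- r.hand_in(): hands the job in, once; it reports no verdict.
Trained networks look in the newest picture that a camera, given by its name, has taken for a name from the list of things; names that differ only in an ending like _2 or _b are one class to them, and where a whole thing is asked for, a point or a joint stands for the part that bears it (a point fixed in the world has none). Each returns a list of dicts, best first, with "confidence" (0 to 1); they miss things now and then, are a little off and sometimes report something else, mostly with a low value. They report only what shows in the picture. A call takes as long as a camera call.
- r.recognise(camera, target): "rect" ([left, top, right, bottom] in pixels, round what is visible of it).
- r.cut_out(camera, target): "mask" (384x512 bool, what is visible of it) and "rect" ([left, top, right, bottom] in pixels, round what is visible of it).
The state is a dict: "clock": time; "q": joint angles; "joint_velocities": joint speeds; "effort": joint torques, N m; "tool_pos": TCP position; "tool_rot": TCP orientation; "wrist_force": force on the tool from outside, world axes, zero at the start; "ft_torque": the same for the moment, N m; "width": finger opening in m.
Only numpy, scipy, OpenCV 4.12 (cv2) and the standard library are available. Lean on these libraries where they do the work, as an engineer would, in place of code of your own. Each camera call takes 0.05 s, during which the arm holds its last target.

## Working session

There is one attempt and no reset: what is moved stays moved. The work goes in short steps, Python scripts to look and compute and a shell command to move; the robot and the scene stay as the last step left them, time stands still between calls to the robot, and variables do not carry over. Pictures are saved under pics/ and viewed, and the job is handed in when it is done.

```bash
mkdir -p pics; python3 - <<'E'
from bench import r
import cv2,numpy as np
s=r.observe();print({k:np.round(v,3) for k,v in s.items()})
for n in("scene","top","wrist"):
    cv2.imwrite(f"pics/{n}0.png",r.camera(n)); i=r.camera_info(n);print(n,np.round(i["mtx"],1).tolist(),np.round(i["camera_from_world"],3).tolist())
E
```

```text
{'clock': np.float64(0.0), 'q': array([ 1.313,  0.322, -0.07 ,  1.452,  0.023,  1.371, -0.057]), 'joint_velocities': array([-0.001, -0.   ,  0.   , -0.001,  0.   , -0.001,  0.001]), 'effort': array([ 0.0000e+00, -4.9358e+01, -3.8200e-01, -3.1433e+01,  1.3000e-02,
        1.1000e-02,  0.0000e+00]), 'tool_pos': array([ 0.174, -0.626,  0.23 ]), 'tool_rot': array([-3.111e+00, -4.250e-01,  1.000e-03]), 'wrist_force': array([-0.265,  0.22 , -0.115]), 'ft_torque': array([-0.053,  0.045, -0.021]), 'width': np.float64(0.086)}
scene [[358.5, 0.0, 253.5], [0.0, 358.5, 194.9], [0.0, 0.0, 1.0]] [[-0.818, -0.575, 0.004, 0.366], [-0.498, 0.704, -0.506, 0.388], [0.288, -0.416, -0.862, 0.982], [0.0, 0.0, 0.0, 1.0]]
top [[445.0, 0.0, 256.5], [0.0, 445.0, 190.4], [0.0, 0.0, 1.0]] [[0.019, -1.0, 0.008, -0.098], [-0.993, -0.019, -0.114, 0.555], [0.114, -0.006, -0.993, 1.389], [0.0, 0.0, 0.0, 1.0]]
wrist [[275.6, 0.0, 257.6], [0.0, 275.6, 188.3], [0.0, 0.0, 1.0]] [[0.269, -0.963, -0.001, -0.65], [-0.925, -0.258, 0.279, -0.037], [-0.269, -0.074, -0.96, 0.378], [0.0, 0.0, 0.0, 1.0]]
```

View pics/scene0.png

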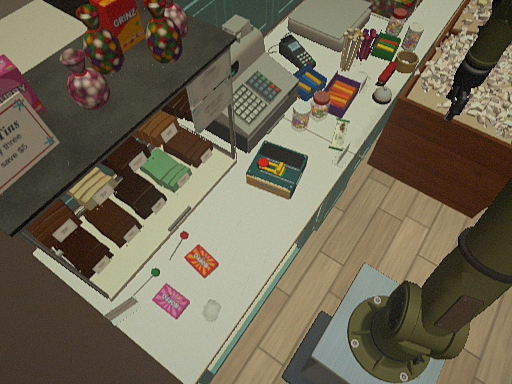

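View pics/top0.png

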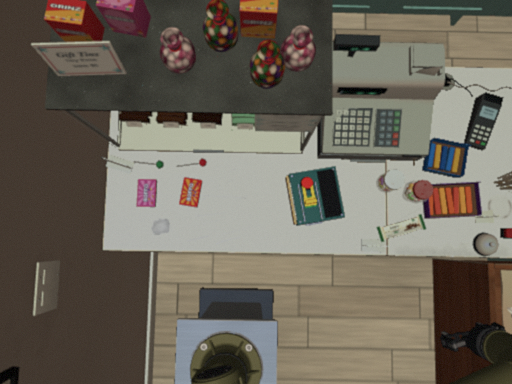

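View pics/wrist0.png

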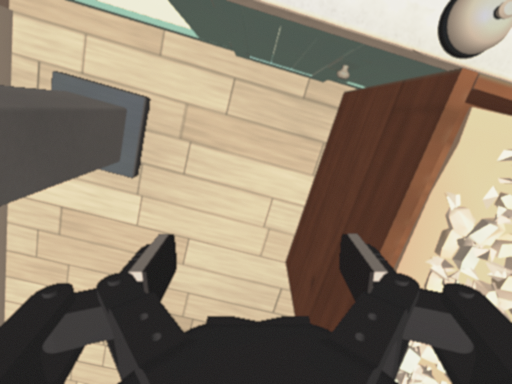

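```bash
cat > h.py <<'E'
from bench import r
import cv2,numpy as np
def proj(n,P):
    i=r.camera_info(n);T=i["camera_from_world"];P=np.atleast_2d(P);c=P@T[:3,:3].T+T[:3,3];u=c@i["mtx"].T;return u[:,:2]/u[:,2:]
def back(n,uv,z):
    i=r.camera_info(n);T=i["camera_from_world"];R=T[:3,:3];o=-R.T@T[:3,3];uv=np.atleast_2d(uv)
    d=np.c_[uv,np.ones(len(uv))]@np.linalg.inv(i["mtx"]).T@R;return o+d*((z-o[2])/d[:,2])[:,None]
E
python3 - <<'E'
from h import *
for n in("top","scene"):
    im=r.camera(n)
    for t,z in(("button_top",.08),("tab_ridge",.09),("lock_box",.06),("drawer_front",.03),("mint_tin_0",.022),("mint_tin_1",.022)):
        for d in r.cut_out(n,t)[:2]:
            m=d["mask"].astype(np.uint8);ys,xs=np.nonzero(m)
            if len(xs)<3: continue
            q=cv2.boxPoints(cv2.minAreaRect(np.c_[xs,ys].astype(np.float32)))
            print(n,t,round(d["confidence"],2),np.round(d["rect"]),"cen",np.round(back(n,[xs.mean(),ys.mean()],z)[0],3),"corners",np.round(back(n,q,z)[:,:2],3).tolist())
    print(r.observe()["clock"])
im=r.camera("top")
cv2.imwrite("pics/topz.png",cv2.resize(im[150:260,120:360],None,fx=3.3,fy=3.3,interpolation=cv2.INTER_CUBIC))
im=r.camera("scene")
cv2.imwrite("pics/scz.png",cv2.resize(im[120:340,140:360],None,fx=2.7,fy=2.7,interpolation=cv2.INTER_CUBIC))
E
```

```text
top button_top 0.42 [301. 179. 308. 189.] cen [ 0.579 -0.242  0.08 ] corners [[0.58, -0.218], [0.604, -0.241], [0.579, -0.266], [0.556, -0.243]]
top tab_ridge 0.66 [308. 190. 318. 206.] cen [ 0.526 -0.256  0.09 ] corners [[0.517, -0.234], [0.558, -0.257], [0.542, -0.284], [0.502, -0.26]]
top tab_ridge 0.2 [180. 177. 201. 208.] cen [0.542 0.116 0.09 ] corners [[0.503, 0.15], [0.589, 0.14], [0.58, 0.08], [0.494, 0.091]]
top lock_box 0.56 [284. 164. 346. 225.] cen [ 0.539 -0.269  0.06 ] corners [[0.606, -0.172], [0.639, -0.335], [0.471, -0.364], [0.439, -0.204]]
top drawer_front 0.67 [283. 176. 299. 225.] cen [ 0.529 -0.197  0.03 ] corners [[0.602, -0.178], [0.604, -0.195], [0.456, -0.217], [0.453, -0.2]]
top mint_tin_0 0.73 [183. 179. 202. 206.] cen [0.549 0.125 0.022] corners [[0.51, 0.162], [0.598, 0.148], [0.587, 0.087], [0.499, 0.101]]
top mint_tin_0 0.62 [134. 182. 159. 204.] cen [0.545 0.265 0.022] corners [[0.591, 0.298], [0.592, 0.237], [0.498, 0.233], [0.497, 0.293]]
top mint_tin_1 0.73 [183. 179. 202. 206.] cen [0.549 0.125 0.022] corners [[0.51, 0.162], [0.598, 0.148], [0.58
[... 472 characters left out ...]
er_front 0.92 [249. 172. 292. 198.] cen [ 0.53  -0.198  0.03 ] corners [[0.604, -0.165], [0.616, -0.203], [0.459, -0.232], [0.449, -0.195]]
scene mint_tin_0 0.96 [184. 242. 220. 273.] cen [0.549 0.129 0.022] corners [[0.601, 0.154], [0.598, 0.09], [0.498, 0.104], [0.503, 0.166]]
scene mint_tin_0 0.93 [153. 282. 192. 319.] cen [0.543 0.269 0.022] corners [[0.59, 0.301], [0.593, 0.237], [0.497, 0.237], [0.496, 0.3]]
scene mint_tin_1 0.96 [184. 242. 220. 273.] cen [0.549 0.129 0.022] corners [[0.601, 0.154], [0.598, 0.09], [0.498, 0.104], [0.503, 0.166]]
scene mint_tin_1 0.93 [153. 282. 192. 319.] cen [0.543 0.269 0.022] corners [[0.59, 0.301], [0.593, 0.237], [0.497, 0.237], [0.496, 0.3]]
0.85
```

View pics/topz.png

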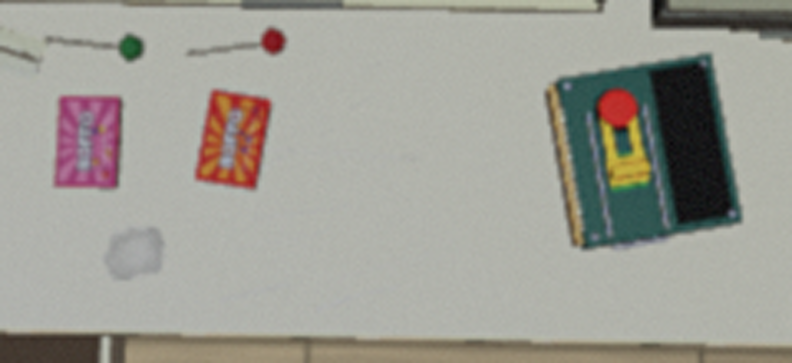

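View pics/scz.png

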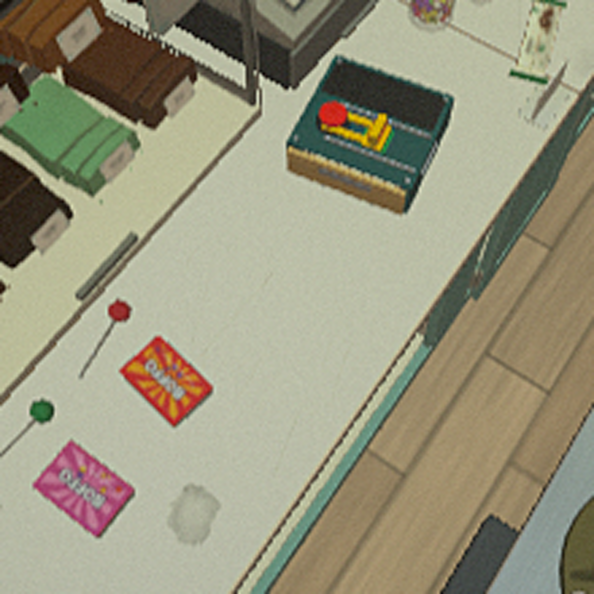

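```bash
cat >> h.py <<'E'
from scipy.spatial.transform import Rotation as Ro
def go(p,jaw):
    """jaw: desired world jaw (tool y) direction angle, deg mod 180; prints shift in tool axes + roll"""
    s=r.observe();R=Ro.from_rotvec(s["tool_rot"]).as_matrix()
    sh=R.T@(np.array(p)-s["tool_pos"])
    j=np.array([np.cos(np.radians(jaw)),np.sin(np.radians(jaw)),0]);v=R.T@j
    roll=np.arctan2(-v[0],v[1]); roll=(roll+np.pi/2)%np.pi-np.pi/2
    print("t",round(float(s["clock"]),2),"pos",np.round(s["tool_pos"],4),"z",np.round(R[:,2],3),"jaw",round(np.degrees(np.arctan2(R[1,1],R[0,1])),1),"q7",round(float(s["q"][6]),2),"F",np.round(s["wrist_force"],1),"w",round(float(s["width"]),4));print("  shift",np.round(sh,4),"roll",round(float(roll),3),"n",round(float(np.linalg.norm(sh)/.05),1),round(float(abs(roll)/.15),1))
E
python3 - <<'E'
from h import *
T=r.camera_info("wrist")["camera_from_world"];R=Ro.from_rotvec(r.observe()["tool_rot"]).as_matrix()
o=-T[:3,:3].T@T[:3,3];print("cam in tool",R.T@(o-r.observe()["tool_pos"]), "cam z in tool",R.T@T[2,:3])
print(R)
go([.50,-.26,.25],10)
E
```

```text
cam in tool [ 0.07029132  0.00018869 -0.14208291] cam z in tool [-2.78626733e-01  1.70120923e-04  9.60399456e-01]
[[ 9.63296603e-01  2.68439294e-01  1.79332663e-05]
 [ 2.68439292e-01 -9.63296582e-01 -2.02844184e-04]
 [-3.71762952e-05  2.00213106e-04 -9.99999979e-01]]
t 0.95 pos [ 0.1745 -0.6262  0.2314] z [ 0. -0. -1.] jaw -74.4 q7 -0.06 F [ 0.1 -0.4 -0.3] w 0.0855
  shift [ 0.4119 -0.2654 -0.0187] roll -1.474 n 9.8 9.8
```

```bash
python3 -m creep '{"fingers":[0.04,0.04,0.04,0.04,0.04,0.04,0.04,0.04,0.04,0.04],"linear":[[0.04,-0.025,0],[0.08,-0.05,0],[0.12,-0.08,0],[0.16,-0.105,0],[0.205,-0.13,0],[0.25,-0.16,0],[0.29,-0.19,0],[0.33,-0.215,0],[0.37,-0.24,0],[0.41,-0.265,0]],"roll":[-0.14,-0.28,-0.43,-0.58,-0.73,-0.88,-1.03,-1.18,-1.33,-1.47]}' 20
python3 - <<'E'
from h import *
go([.54,-.25,.25],10)
E
```

```text
clock: 1.95
tool_pos: [0.4996, -0.2589, 0.2318]
tool_rot: [2.015, 2.409, -0.0]
wrist_force: [1.3, -0.3, -0.5]
width: 0.0401
t 1.95 pos [ 0.4996 -0.2589  0.2318] z [ 0.001 -0.001 -1.   ] jaw 10.2 q7 0.54 F [ 1.3 -0.3 -0.5] w 0.0401
  shift [ 0.0016  0.0414 -0.0182] roll 0.003 n 0.9 0.0
```

```bash
python3 -m creep '{"fingers":[0.03,0.03],"linear":[[0.0,0.04,-0.01],[0.0,0.04,-0.01]],"roll":[0,0]}'
cat > look.py <<'E'
from h import *
import sys
k=sys.argv[1]
im=r.camera("wrist");cv2.imwrite(f"pics/w{k}.png",im)
for t,z in(("button_top",.08),("tab_ridge",.09),("lock_box",.06)):
    for d in r.cut_out("wrist",t)[:1]:
        ys,xs=np.nonzero(d["mask"]);q=cv2.boxPoints(cv2.minAreaRect(np.c_[xs,ys].astype(np.float32)))
        print(t,round(d["confidence"],2),np.round(d["rect"]),"cen",np.round(back("wrist",[xs.mean(),ys.mean()],z)[0],4),np.round(back("wrist",q,z)[:,:2],3).tolist())
go([.54,-.25,.25],10)
E
python3 look.py 1
```

```text
clock: 2.15
tool_pos: [0.5441, -0.2473, 0.2428]
tool_rot: [2.004, 2.415, 0.007]
wrist_force: [1.3, -0.0, 0.7]
width: 0.03
button_top 0.98 [274. 160. 304. 191.] cen [ 0.5746 -0.2453  0.08  ] [[0.555, -0.231], [0.588, -0.225], [0.596, -0.26], [0.562, -0.266]]
tab_ridge 0.74 [227. 155. 284. 193.] cen [ 0.528  -0.2495  0.09  ] [[0.504, -0.237], [0.56, -0.227], [0.567, -0.264], [0.51, -0.275]]
lock_box 0.92 [179. 122. 323. 248.] cen [ 0.532  -0.2639  0.06  ] [[0.453, -0.373], [0.438, -0.21], [0.6, -0.181], [0.639, -0.34]]
t 2.35 pos [ 0.5379 -0.253   0.2415] z [-0.    -0.001 -1.   ] jaw 10.1 q7 0.48 F [-0.1 -0.9 -0.1] w 0.0301
  shift [ 0.0025  0.0026 -0.0085] roll 0.001 n 0.2 0.0
```

View pics/w1.png

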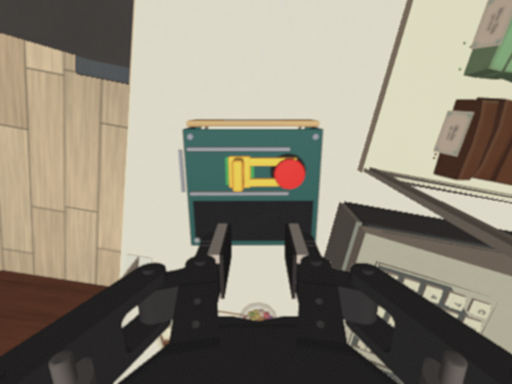

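The wrist picture shows the box almost square to the image: button at (289,174), ridge at about (239,173), drawer front along row 123. The arm was still settling, so I take one more picture.

```bash
python3 look.py 2; python3 - <<'E'
from h import *
im=cv2.imread("pics/w2.png");cv2.imwrite("pics/w2z.png",cv2.resize(im[100:260,160:340],None,fx=4,fy=3.7,interpolation=cv2.INTER_CUBIC))
E
```

```text
button_top 0.7 [164. 327. 170. 343.] cen [ 0.4543 -0.4973  0.08  ] [[0.45, -0.509], [0.451, -0.485], [0.457, -0.485], [0.456, -0.509]]
tab_ridge 0.36 [193. 112. 325. 128.] cen [ 0.5284 -0.1944  0.09  ] [[0.461, -0.202], [0.596, -0.176], [0.599, -0.186], [0.462, -0.213]]
lock_box 0.66 [188. 115. 333. 246.] cen [ 0.5411 -0.2587  0.06  ] [[0.446, -0.204], [0.608, -0.175], [0.648, -0.331], [0.463, -0.364]]
t 2.55 pos [ 0.5379 -0.2529  0.2418] z [ 0.    -0.001 -1.   ] jaw 10.0 q7 0.48 F [-0.2 -1.   0.1] w 0.0296
  shift [ 0.0025  0.0025 -0.0082] roll 0.001 n 0.2 0.0
```

View pics/w2z.png

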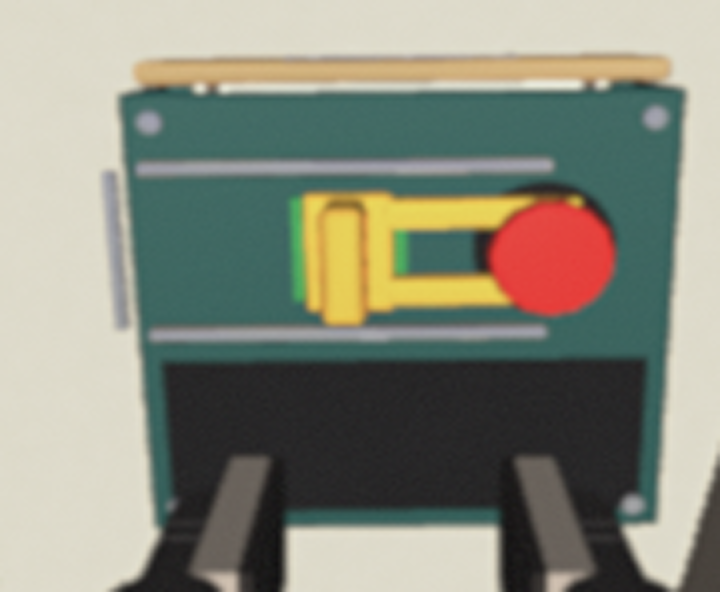

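```bash
python3 - <<'E'
from h import *
from scipy.optimize import least_squares
uv=np.array([[298,170.3],[245.75,171.6],[190.5,124.9],[331,124.3],[199.5,241.1],[323.75,240.5]])
M=np.array([[-.025,.042,.08],[-.025,-.014,.09],[-.075,-.082,.06],[-.075,.082,.06],[.075,-.082,.06],[.075,.082,.06]])
def w(p):
    c,s=np.cos(p[2]),np.sin(p[2]);return np.c_[p[0]+c*M[:,0]-s*M[:,1],p[1]+s*M[:,0]+c*M[:,1],M[:,2]]
f=lambda p:(proj("wrist",w(p))-uv).ravel()
R=least_squares(f,[.54,-.27,np.radians(-80)]);print(R.x,np.degrees(R.x[2]),np.round(R.fun.reshape(-1,2),1).tolist());W=w(R.x);print(np.round(W[:2],4))
print(np.round(back("wrist",uv[0],.08),4),np.round(back("wrist",uv[1],.09),4))
go([W[1,0],W[1,1],.13],np.degrees(R.x[2])+90)
go([W[1,0],W[1,1],.072],np.degrees(R.x[2])+90)
E
```

```text
[ 0.54479522 -0.27358113 -1.38740518] -79.4924611326215 [[-0.1, -0.5], [2.1, 0.6], [-1.8, -0.7], [0.9, -1.3], [-1.8, 1.5], [0.4, 1.2]]
[[ 0.5815 -0.2413  0.08  ]
 [ 0.5265 -0.2516  0.09  ]]
[[ 0.5817 -0.2419  0.08  ]] [[ 0.5241 -0.2513  0.09  ]]
t 2.55 pos [ 0.5379 -0.2529  0.2418] z [ 0.    -0.001 -1.   ] jaw 10.0 q7 0.48 F [-0.2 -1.   0.1] w 0.0296
  shift [ 0.0035 -0.0111  0.1118] roll -0.008 n 2.2 0.1
t 2.55 pos [ 0.5379 -0.2529  0.2418] z [ 0.    -0.001 -1.   ] jaw 10.0 q7 0.48 F [-0.2 -1.   0.1] w 0.0296
  shift [ 0.0036 -0.0111  0.1698] roll -0.008 n 3.4 0.1
```

```bash
python3 -m creep '{"fingers":[0.034,0.034,0.034,0.034,0.034,0.034,0.034],"linear":[[0.002,-0.006,0.04],[0.0035,-0.012,0.08],[0.0035,-0.012,0.11],[0.0035,-0.012,0.135],[0.0035,-0.012,0.155],[0.0035,-0.012,0.168],[0.0035,-0.012,0.168]],"roll":[-0.008,-0.008,-0.008,-0.008,-0.008,-0.008,-0.008]}'
python3 - <<'E'
from h import *
go([.5255,-.2515,.074],10.5)
cv2.imwrite("pics/w3.png",r.camera("wrist"))
E
```

```text
clock: 3.25
tool_pos: [0.524, -0.2517, 0.0722]
tool_rot: [-2.009, -2.413, 0.002]
wrist_force: [0.3, 0.3, -0.1]
width: 0.0334
t 3.25 pos [ 0.524  -0.2517  0.0722] z [-0.003  0.    -1.   ] jaw 10.5 q7 0.43 F [ 0.3  0.3 -0.1] w 0.0334
  shift [-0.0001  0.0015 -0.0018] roll -0.001 n 0.0 0.0
```

View pics/w3.png

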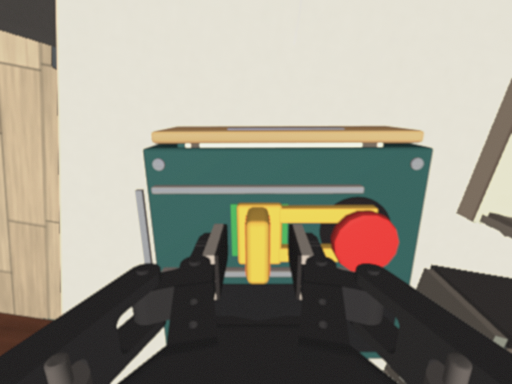

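The ridge (258,245) stands centred between the pads (217 and 298). I close on it now.

```bash
python3 -m creep '{"fingers":[0.008,0.008,0.008,0.008,0.008],"linear":[[0,0,-0.002],[0,0,-0.003],[0,0,-0.003],[0,0,-0.003],[0,0,-0.003]],"roll":[0,0,0,0,0]}' 30
```

```text
clock: 3.8
tool_pos: [0.5257, -0.2524, 0.0777]
tool_rot: [2.008, 2.413, -0.002]
wrist_force: [-0.9, 0.3, 5.3]
width: 0.0111
```

```bash
python3 -m creep '{"fingers":[0.008,0.008,0.008,0.008,0.008,0.008],"linear":[[0,-0.008,0],[0,-0.016,0],[0,-0.025,0],[0,-0.033,0],[0,-0.038,0],[0,-0.038,0]],"roll":[0,0,0,0,0,0]}'
python3 - <<'E'
from h import *
go([.5265-.036*.983,-.2516-.036*.182,.074],10.5)
cv2.imwrite("pics/w4.png",r.camera("wrist"))
E
```

```text
clock: 4.4
tool_pos: [0.4911, -0.259, 0.0778]
tool_rot: [2.004, 2.409, 0.005]
wrist_force: [10.9, -2.2, -8.9]
width: 0.0109
t 4.4 pos [ 0.4911 -0.259   0.0778] z [ 0.009 -0.003 -1.   ] jaw 10.5 q7 0.49 F [10.9 -2.2 -8.9] w 0.0109
  shift [0.0008 0.0002 0.0038] roll -0.0 n 0.1 0.0
```

View pics/w4.png

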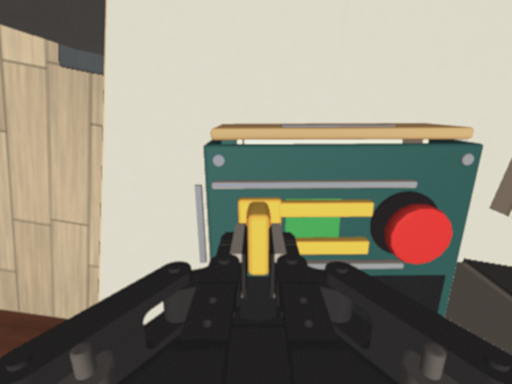

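The fork (ending at about column 372) is clear of the button (418,235), and the force of about 11 N says it is at its stop. I let go and lift.

```bash
python3 -m creep '{"fingers":[0.034,0.034,0.034,0.034,0.034,0.034,0.034],"linear":[[0,0,0],[0,0,0],[0,0,0],[0,0,-0.015],[0,0,-0.03],[0,0,-0.04],[0,0,-0.04]],"roll":[0,0,0,0,0,0,0]}'
python3 - <<'E'
from h import *
go([.5815,-.2415,.1],10.5)
cv2.imwrite("pics/w5.png",r.camera("wrist"))
E
```

```text
clock: 5.15
tool_pos: [0.4923, -0.2596, 0.1206]
tool_rot: [2.001, 2.406, 0.006]
wrist_force: [0.9, -0.6, -0.2]
width: 0.034
t 5.15 pos [ 0.4923 -0.2596  0.1206] z [ 0.012 -0.005 -1.   ] jaw 10.5 q7 0.52 F [ 0.9 -0.6 -0.2] w 0.034
  shift [0.0017 0.0908 0.0216] roll -0.0 n 1.9 0.0
```

View pics/w5.png

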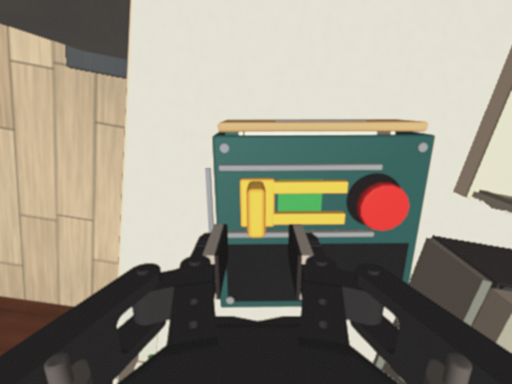

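```bash
python3 -m creep '{"fingers":[0.0,0.0,0.0,0.0,0.0,0.0],"linear":[[0.001,0.025,-0.005],[0.001,0.06,-0.005],[0.0015,0.09,0.0],[0.0015,0.09,0.015],[0.0015,0.09,0.02],[0.0015,0.09,0.02]],"roll":[0,0,0,0,0,0]}'
python3 - <<'E'
from h import *
go([.5815,-.2415,.0685],10.5)
E
```

```text
clock: 5.8
tool_pos: [0.5777, -0.2418, 0.0982]
tool_rot: [2.006, 2.409, 0.002]
wrist_force: [-0.5, 0.4, 0.9]
width: -0.0001
t 5.8 pos [ 0.5777 -0.2418  0.0982] z [ 0.006 -0.003 -1.   ] jaw 10.4 q7 0.37 F [-0.5  0.4  0.9] w -0.0001
  shift [-0.0003  0.0036  0.0297] roll -0.001 n 0.6 0.0
```

```bash
python3 -m creep '{"fingers":[0,0,0,0,0,0,0],"linear":[[0,0.003,0.008],[0,0.003,0.016],[0,0.003,0.022],[0,0.003,0.026],[0,0.003,0.03],[0,0.003,0.03],[0,0.003,0.03]],"roll":[0,0,0,0,0,0,0]}'
python3 - <<'E'
from h import *
go([.5815,-.2415,.0685],10.5)
cv2.imwrite("pics/t6.png",r.camera("top")[150:260,120:360].repeat(3,0).repeat(3,1))
E
```

```text
clock: 6.5
tool_pos: [0.5807, -0.2419, 0.0699]
tool_rot: [2.006, 2.408, 0.0]
wrist_force: [-5.6, 0.6, 11.1]
width: 0.0002
t 6.5 pos [ 0.5807 -0.2419  0.0699] z [ 0.006 -0.005 -1.   ] jaw 10.4 q7 0.35 F [-5.6  0.6 11.1] w 0.0002
  shift [0.0003 0.0008 0.0014] roll -0.001 n 0.0 0.0
```

View pics/t6.png

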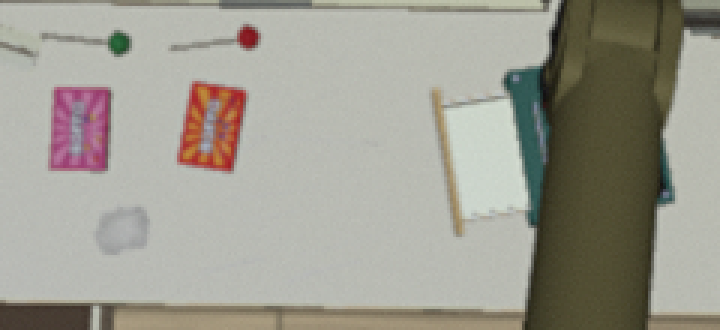

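The drawer has sprung out (wooden front at zoom column 447). I lift and go over the red tin.

```bash
python3 -m creep '{"fingers":[0,0,0],"linear":[[0,0,-0.04],[0,0,-0.08],[0,0,-0.12]],"roll":[0,0,0]}'
python3 - <<'E'
from h import *
go([.545,.127,.22],81)
E
```

```text
clock: 6.85
tool_pos: [0.5798, -0.2411, 0.1908]
tool_rot: [2.006, 2.409, 0.001]
wrist_force: [0.1, -0.5, 0.1]
width: 0.0002
t 6.85 pos [ 0.5798 -0.2411  0.1908] z [ 0.006 -0.004 -1.   ] jaw 10.4 q7 0.4 F [ 0.1 -0.5  0.1] w 0.0002
  shift [ 0.3682  0.0326 -0.0309] roll -1.232 n 7.4 8.2
```

```bash
python3 -m creep '{"fingers":[0.085,0.085,0.085,0.085,0.085,0.085,0.085,0.085,0.085,0.085],"linear":[[0.04,0.003,-0.01],[0.08,0.006,-0.02],[0.12,0.01,-0.03],[0.165,0.015,-0.03],[0.21,0.02,-0.03],[0.255,0.025,-0.03],[0.3,0.03,-0.03],[0.34,0.033,-0.03],[0.368,0.033,-0.03],[0.368,0.033,-0.03]],"roll":[-0.14,-0.28,-0.42,-0.56,-0.7,-0.84,-0.98,-1.12,-1.23,-1.23]}'
python3 -m creep '{"fingers":[0.085],"linear":[[0,0,0]],"roll":[0]}'
python3 - <<'E'
from h import *
im=r.camera("wrist");cv2.imwrite("pics/w7.png",im)
for d in r.cut_out("wrist","mint_tin_0")[:2]:
    ys,xs=np.nonzero(d["mask"]);q=cv2.boxPoints(cv2.minAreaRect(np.c_[xs,ys].astype(np.float32)))
    print(round(d["confidence"],2),np.round(d["rect"]),"cen",np.round(back("wrist",[xs.mean(),ys.mean()],.018)[0],4),np.round(back("wrist",q,.018)[:,:2],3).tolist())
go([.549,.127,.01],81)
E
```

```text
clock: 7.85
tool_pos: [0.5438, 0.1331, 0.2193]
tool_rot: [0.232, 3.127, -0.001]
wrist_force: [-0.3, 0.5, 0.7]
width: 0.0846
clock: 7.95
tool_pos: [0.5438, 0.1327, 0.2189]
tool_rot: [0.233, 3.127, -0.002]
wrist_force: [0.9, -1.2, 0.6]
width: 0.085
0.74 [231. 138. 276. 207.] cen [0.5492 0.1273 0.018 ] [[0.59, 0.09], [0.503, 0.105], [0.512, 0.162], [0.6, 0.151]]
0.59 [336. 112. 390. 191.] cen [0.5439 0.2675 0.018 ] [[0.496, 0.236], [0.502, 0.299], [0.596, 0.303], [0.59, 0.235]]
t 8.05 pos [0.5438 0.1327 0.219 ] z [ 0.006 -0.001 -1.   ] jaw 81.4 q7 0.98 F [ 1.  -0.1  0.2] w 0.085
  shift [-0.0048 -0.0048  0.2091] roll 0.008 n 4.2 0.1
```

View pics/w7.png

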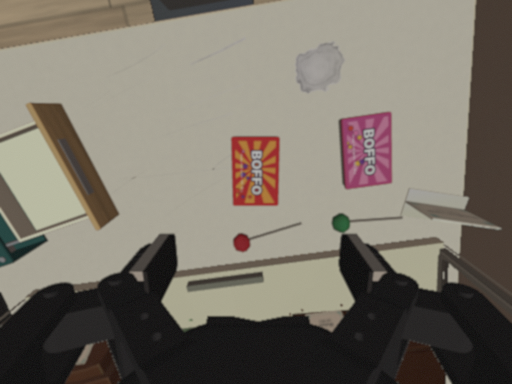

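The red tin is centred at about (255,171) and square to the jaws; centre at (0.549, 0.127). I descend.

```bash
python3 -m creep '{"fingers":[0.085,0.085,0.085,0.085,0.085,0.085,0.085,0.085],"linear":[[-0.003,-0.003,0.04],[-0.004,-0.005,0.085],[-0.005,-0.005,0.13],[-0.005,-0.005,0.165],[-0.005,-0.005,0.19],[-0.005,-0.005,0.206],[-0.005,-0.005,0.212],[-0.005,-0.005,0.212]],"roll":[0.01,0.01,0.01,0.01,0.01,0.01,0.01,0.01]}'
python3 - <<'E'
from h import *
go([.549,.127,.003],81)
E
```

```text
clock: 8.85
tool_pos: [0.5494, 0.1262, 0.007]
tool_rot: [0.251, 3.126, -0.001]
wrist_force: [0.6, -0.4, 0.0]
width: 0.0852
t 8.85 pos [0.5494 0.1262 0.007 ] z [ 0.005 -0.001 -1.   ] jaw 80.8 q7 0.81 F [ 0.6 -0.4  0. ] w 0.0852
  shift [0.0006 0.0008 0.004 ] roll -0.003 n 0.1 0.0
```

```bash
python3 -m creep '{"fingers":[0.085,0.085,0.05,0.05,0.05,0.05,0.05,0.05],"linear":[[0,0.001,0.004],[0,0.001,0.007],[0,0.001,0.007],[0,0.001,0.007],[0,0.001,0.007],[0,0.001,0.007],[0,0.001,0.007],[0,0.001,0.007]],"roll":[0,0,0,0,0,0,0,0]}' 40
python3 -m creep '{"fingers":[0.05,0.05,0.05,0.05],"linear":[[0,0,-0.02],[0,0,-0.05],[0,0,-0.09],[0,0,-0.12]],"roll":[0,0,0,0]}'
python3 - <<'E'
from h import *
im=r.camera("wrist");cv2.imwrite("pics/w8.png",im);go([.549,.127,.003],81)
E
```

```text
clock: 9.65
tool_pos: [0.5502, 0.1273, 0.0007]
tool_rot: [0.251, 3.125, -0.001]
wrist_force: [-0.1, 0.7, 5.8]
width: 0.0593
clock: 10.05
tool_pos: [0.5494, 0.1277, 0.1222]
tool_rot: [0.251, 3.124, -0.001]
wrist_force: [0.6, 0.9, -0.4]
width: 0.059
t 10.1 pos [0.5522 0.1287 0.127 ] z [ 0.014 -0.    -1.   ] jaw 80.8 q7 0.91 F [2.3 0.9 2.2] w 0.0591
  shift [ 0.0047 -0.0024  0.1239] roll -0.003 n 2.5 0.0
```

View pics/w8.png

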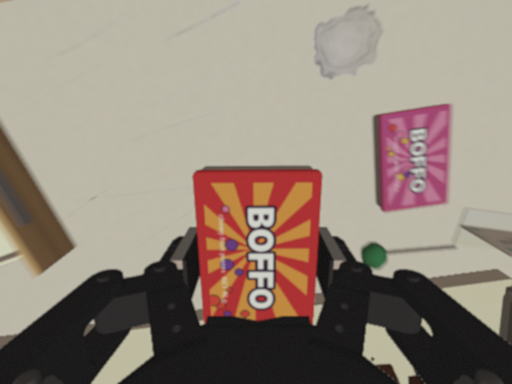

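The tin is held square between the pads. Now I measure the open drawer with the fixed cameras.

```bash
python3 - <<'E'
from h import *
for n,(a,b,c,d) in(("top",(150,250,240,360)),("scene",(130,240,200,320))):
    im=r.camera(n)
    cv2.imwrite(f"pics/{n}9.png",cv2.resize(im[a:b,c:d],None,fx=5,fy=5,interpolation=cv2.INTER_CUBIC))
E
```

```text
(no output)
```

View pics/top9.png

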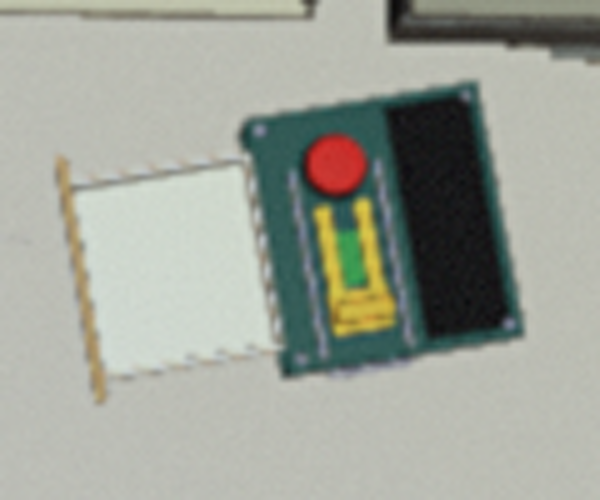

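View pics/scene9.png

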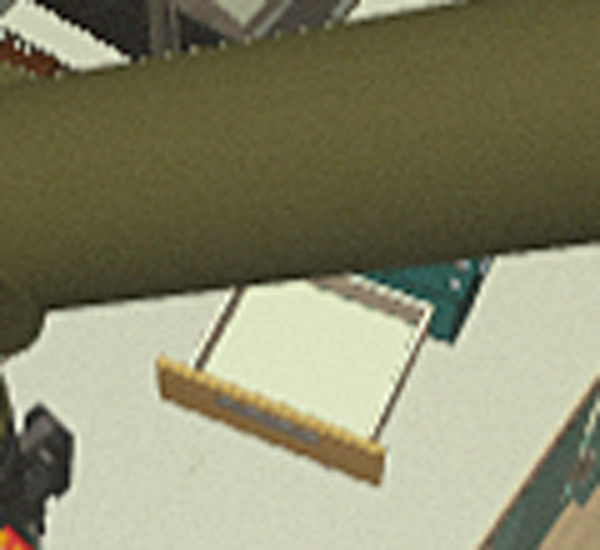

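```bash
python3 - <<'E'
from h import *
B=np.array([.5448,-.2736]);yaw=np.radians(-79.5);R2=np.array([[np.cos(yaw),-np.sin(yaw)],[np.sin(yaw),np.cos(yaw)]])
tb=lambda W:(W[:,:2]-B)@R2
px=lambda L:np.array(L)/5+[240,150]
print("rim",np.round(tb(back("top",px([[72,186],[103,378],[281,347],[243,155]]),.036)),4))
print("front top",np.round(tb(back("top",px([[63,158],[101,400],[57,160],[95,402]]),.056)),4))
print("box top",np.round(tb(back("top",px([[247,122],[478,82],[523,335],[285,376]]),.06)),4))
print("button",np.round(tb(back("top",px([[336,165]]),.08)),4))
E
```

```text
rim [[-0.1859  0.0565]
 [-0.1866 -0.0672]
 [-0.0722 -0.0663]
 [-0.0749  0.0583]]
front top [[-0.1891  0.0725]
 [-0.1905 -0.0811]
 [-0.193   0.0718]
 [-0.1944 -0.0817]]
box top [[-0.0712  0.0757]
 [ 0.0771  0.0771]
 [ 0.0754 -0.0844]
 [-0.0754 -0.0853]]
button [[-0.0236  0.0375]]
```

```bash
python3 - <<'E'
from h import *
go([.5209,-.1448,.125],100.5)
E
```

```text
t 10.2 pos [0.5506 0.1277 0.1224] z [ 0.01  -0.001 -1.   ] jaw 80.8 q7 0.91 F [-0.  -0.6 -1.6] w 0.0591
  shift [-0.0143 -0.2737 -0.0025] roll -0.344 n 5.5 2.3
```

```bash
python3 -m creep '{"fingers":[0.05,0.05,0.05,0.05,0.05,0.05,0.05,0.05,0.05,0.05],"linear":[[-0.002,-0.03,0],[-0.004,-0.065,0],[-0.006,-0.105,0],[-0.008,-0.145,0],[-0.01,-0.185,0],[-0.012,-0.22,0],[-0.014,-0.25,0],[-0.014,-0.268,0],[-0.014,-0.274,0],[-0.014,-0.274,0]],"roll":[-0.04,-0.08,-0.13,-0.18,-0.23,-0.28,-0.32,-0.344,-0.344,-0.344]}'
python3 -m creep '{"fingers":[0.05],"linear":[[0,0,0]],"roll":[0]}'
python3 - <<'E'
from h import *
im=r.camera("wrist");cv2.imwrite("pics/w10.png",im);go([.5209,-.1448,.01],100.5)
E
```

```text
clock: 11.2
tool_pos: [0.5196, -0.1453, 0.1212]
tool_rot: [-0.283, 3.121, -0.001]
wrist_force: [1.5, 0.2, -0.7]
width: 0.0589
clock: 11.3
tool_pos: [0.5196, -0.1436, 0.1207]
tool_rot: [-0.286, 3.121, 0.001]
wrist_force: [0.1, 1.1, 0.5]
width: 0.0591
t 11.35 pos [ 0.5194 -0.1435  0.1206] z [ 0.007  0.001 -1.   ] jaw 100.5 q7 1.81 F [ 0.2  1.  -0.4] w 0.0592
  shift [-0.0004 -0.0015  0.1106] roll -0.0 n 2.2 0.0
```

View pics/w10.png

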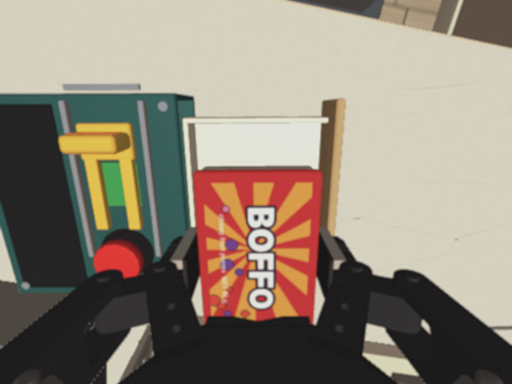

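The tin hovers over the drawer (walls at columns 187 and 325, tin centre at 258), so it is centred. I lower it.

```bash
python3 -m creep '{"fingers":[0.05,0.05,0.05,0.05,0.05,0.05,0.05,0.05],"linear":[[0,-0.001,0.025],[0,-0.001,0.05],[0,-0.001,0.07],[0,-0.001,0.085],[0,-0.001,0.097],[0,-0.001,0.105],[0,-0.001,0.11],[0,-0.001,0.11]],"roll":[0,0,0,0,0,0,0,0]}'
python3 - <<'E'
from h import *
im=r.camera("wrist");cv2.imwrite("pics/w11.png",im);go([.5209,-.1448,.01],100.5)
E
```

```text
clock: 12.15
tool_pos: [0.5207, -0.1443, 0.0106]
tool_rot: [-0.286, 3.121, 0.0]
wrist_force: [-0.0, -0.8, -0.9]
width: 0.0592
t 12.2 pos [ 0.5209 -0.1444  0.0109] z [ 0.008  0.001 -1.   ] jaw 100.5 q7 1.7 F [ 0.1 -0.9 -1. ] w 0.0591
  shift [ 0.     -0.0004  0.0009] roll -0.0 n 0.0 0.0
```

View pics/w11.png

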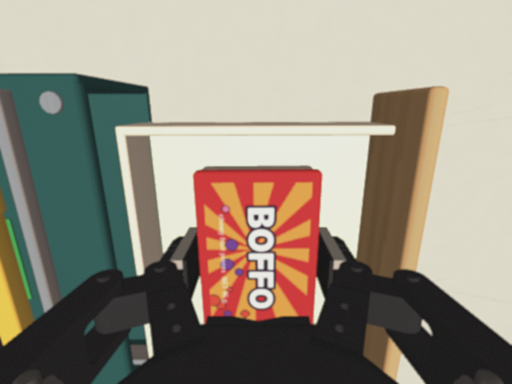

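```bash
python3 -m creep '{"fingers":[0.05,0.05,0.068,0.068,0.068],"linear":[[0,0,0.0015],[0,0,0.002],[0,0,0.002],[0,0,0.002],[0,0,0.001]],"roll":[0,0,0,0,0]}'
python3 -m creep '{"fingers":[0.068,0.068,0.068,0.068,0.068],"linear":[[0,0,-0.02],[0,0,-0.05],[0,0,-0.09],[0,0,-0.12],[0,0,-0.12]],"roll":[0,0,0,0,0]}'
python3 - <<'E'
from h import *
im=r.camera("wrist");cv2.imwrite("pics/w12.png",im);go([.52,-.0,.13],100.5)
E
```

```text
clock: 12.7
tool_pos: [0.5212, -0.1437, 0.0102]
tool_rot: [-0.288, 3.12, 0.0]
wrist_force: [0.8, 1.1, 1.1]
width: 0.0682
clock: 13.2
tool_pos: [0.5232, -0.1458, 0.1348]
tool_rot: [-0.285, 3.112, -0.008]
wrist_force: [0.3, 0.9, -0.3]
width: 0.0679
t 13.25 pos [ 0.5217 -0.1456  0.1325] z [ 0.013 -0.003 -1.   ] jaw 100.5 q7 1.81 F [0.4 0.  0.4] w 0.068
  shift [-0.0247  0.1435  0.0021] roll -0.001 n 2.9 0.0
```

View pics/w12.png

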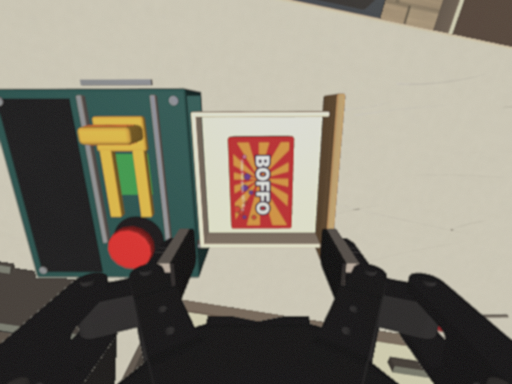

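The tin lies flat in the drawer (centre at (262,182)), clear of the walls. Next I turn and go in front of the drawer.

```bash
python3 - <<'E'
from h import *
go([.4993,-.0278,.133],10.5)
E
python3 -m creep '{"fingers":[0,0,0,0,0,0,0,0,0,0],"linear":[[0,0.01,0],[0,0.025,0],[0,0.04,0],[0,0.055,0],[0,0.07,0],[0,0.085,0],[0,0.1,0],[0,0.11,0],[0,0.12,0],[0,0.12,0]],"roll":[0.15,0.3,0.45,0.6,0.75,0.9,1.05,1.2,1.35,1.49]}' 40
python3 - <<'E'
from h import *
go([.4993,-.0278,.035],10.5)
E
```

```text
t 13.25 pos [ 0.5217 -0.1456  0.1325] z [ 0.013 -0.003 -1.   ] jaw 100.5 q7 1.81 F [0.4 0.  0.4] w 0.068
  shift [ 0.0006  0.1199 -0.0011] roll 1.57 n 2.4 10.5
clock: 14.25
tool_pos: [0.4988, -0.0267, 0.1305]
tool_rot: [1.91, 2.482, 0.007]
wrist_force: [0.3, -0.2, -1.2]
width: 0.0001
t 14.25 pos [ 0.4988 -0.0267  0.1305] z [ 0.011 -0.002 -1.   ] jaw 14.8 q7 0.18 F [ 0.3 -0.2 -1.2] w 0.0001
  shift [-0.0007 -0.0007  0.0955] roll 0.076 n 1.9 0.5
```

```bash
python3 -m creep '{"fingers":[0,0,0,0,0,0],"linear":[[0,0,0.03],[0,0,0.06],[0,0,0.08],[0,0,0.09],[0,0,0.09],[0,0,0.09]],"roll":[0.076,0.076,0.076,0.076,0.076,0.076]}'
python3 - <<'E'
from h import *
B=np.array([.5448,-.2736]);b=np.array([.1822,-.9833])
for x in(-.205,-.09,-.075): 
    p=B+b*x;print(x);go([p[0],p[1],.04],10.5)
E
```

```text
clock: 14.85
tool_pos: [0.5001, -0.027, 0.0408]
tool_rot: [2.003, 2.407, 0.008]
wrist_force: [0.4, -0.6, -0.0]
width: 0.0002
-0.205
t 14.85 pos [ 0.5001 -0.027   0.0408] z [ 0.011 -0.002 -1.   ] jaw 10.5 q7 0.0 F [ 0.4 -0.6 -0. ] w 0.0002
  shift [-0.0456 -0.001   0.001 ] roll -0.0 n 0.9 0.0
-0.09
t 14.85 pos [ 0.5001 -0.027   0.0408] z [ 0.011 -0.002 -1.   ] jaw 10.5 q7 0.0 F [ 0.4 -0.6 -0. ] w 0.0002
  shift [-0.1606 -0.0009  0.0015] roll -0.0 n 3.2 0.0
-0.075
t 14.85 pos [ 0.5001 -0.027   0.0408] z [ 0.011 -0.002 -1.   ] jaw 10.5 q7 0.0 F [ 0.4 -0.6 -0. ] w 0.0002
  shift [-0.1756 -0.0009  0.0015] roll -0.0 n 3.5 0.0
```

```bash
python3 -m creep '{"fingers":[0,0,0,0,0,0,0,0,0,0],"linear":[[-0.02,-0.001,0],[-0.035,-0.001,0],[-0.045,-0.001,0],[-0.055,-0.001,0],[-0.067,-0.001,0],[-0.08,-0.001,0],[-0.093,-0.001,0],[-0.106,-0.001,0],[-0.119,-0.001,0],[-0.13,-0.001,0]],"roll":[0,0,0,0,0,0,0,0,0,0]}'
python3 - <<'E'
from h import *
B=np.array([.5448,-.2736]);b=np.array([.1822,-.9833]);p=B+b*-.09;go([p[0],p[1],.04],10.5)
cv2.imwrite("pics/w13.png",r.camera("wrist"))
E
```

```text
clock: 15.85
tool_pos: [0.5231, -0.1561, 0.0412]
tool_rot: [2.003, 2.407, 0.009]
wrist_force: [1.5, 3.9, 0.8]
width: -0.0004
t 15.85 pos [ 0.5231 -0.1561  0.0412] z [ 0.012 -0.002 -1.   ] jaw 10.5 q7 0.23 F [1.5 3.9 0.8] w -0.0004
  shift [-0.0295 -0.0001  0.0014] roll -0.001 n 0.6 0.0
```

View pics/w13.png

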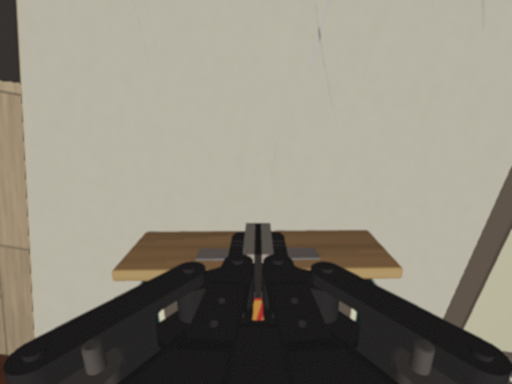

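```bash
python3 -m creep '{"fingers":[0,0,0,0,0,0],"linear":[[-0.008,0,0],[-0.014,0,0],[-0.019,0,0],[-0.023,0,0],[-0.027,0,0],[-0.027,0,0]],"roll":[0,0,0,0,0,0]}'
python3 - <<'E'
from h import *
B=np.array([.5448,-.2736]);b=np.array([.1822,-.9833]);p=B+b*-.09;go([p[0],p[1],.04],10.5)
E
```

```text
clock: 16.5
tool_pos: [0.5276, -0.1834, 0.041]
tool_rot: [2.006, 2.407, 0.009]
wrist_force: [0.8, 5.1, 2.5]
width: -0.0003
t 16.5 pos [ 0.5276 -0.1834  0.041 ] z [ 0.01  -0.001 -1.   ] jaw 10.4 q7 0.27 F [0.8 5.1 2.5] w -0.0003
  shift [-0.0018  0.0005  0.001 ] roll -0.002 n 0.0 0.0
```

```bash
python3 -m creep '{"fingers":[0,0,0,0],"linear":[[-0.003,0,0],[-0.006,0,0],[-0.008,0,0],[-0.008,0,0]],"roll":[0,0,0,0]}'
python3 - <<'E'
from h import *
B=np.array([.5448,-.2736]);b=np.array([.1822,-.9833]);p=B+b*-.09;go([p[0],p[1],.04],10.5)
E
```

```text
clock: 16.9
tool_pos: [0.5276, -0.1836, 0.0409]
tool_rot: [-2.006, -2.416, -0.015]
wrist_force: [-5.4, 17.3, 11.9]
width: 0.0
t 16.9 pos [ 0.5276 -0.1836  0.0409] z [ 0.005  0.008 -1.   ] jaw 10.6 q7 0.28 F [-5.4 17.3 11.9] w 0.0
  shift [-0.0017  0.0005  0.0009] roll 0.002 n 0.0 0.0
```

The position has stopped and the force rose to 17 N, so the drawer is at its stop. I back off and check whether it has caught.

```bash
python3 -m creep '{"fingers":[0,0,0,0,0,0],"linear":[[0.005,0,0],[0.015,0,0],[0.035,0,0],[0.055,0,-0.03],[0.055,0,-0.07],[0.055,0,-0.1]],"roll":[0,0,0,0,0,0]}'
python3 - <<'E'
from h import *
cv2.imwrite("pics/w14.png",r.camera("wrist"))
im=r.camera("top");cv2.imwrite("pics/top14.png",cv2.resize(im[150:250,240:360],None,fx=5,fy=5,interpolation=cv2.INTER_CUBIC))
c,s=np.cos(np.radians(10.5)),np.sin(np.radians(10.5))
go([.5265-.036*c,-.2516-.036*s,.13],10.5)
E
```

```text
clock: 17.5
tool_pos: [0.5167, -0.1293, 0.143]
tool_rot: [-2.005, -2.418, -0.013]
wrist_force: [1.5, -0.7, -0.6]
width: -0.0003
t 17.6 pos [ 0.5195 -0.1308  0.1457] z [ 0.012  0.004 -1.   ] jaw 10.6 q7 0.28 F [ 0.1 -0.2  0.6] w -0.0004
  shift [-0.12   -0.0515  0.0149] roll 0.002 n 2.6 0.0
```

View pics/w14.png

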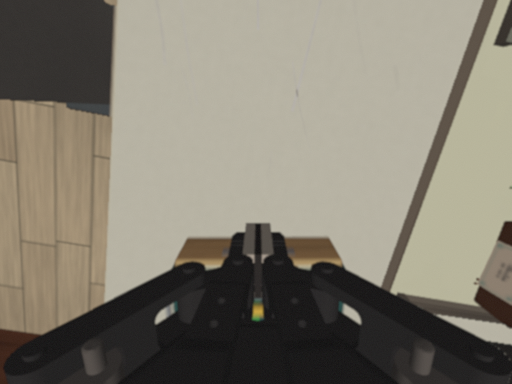

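View pics/top14.png

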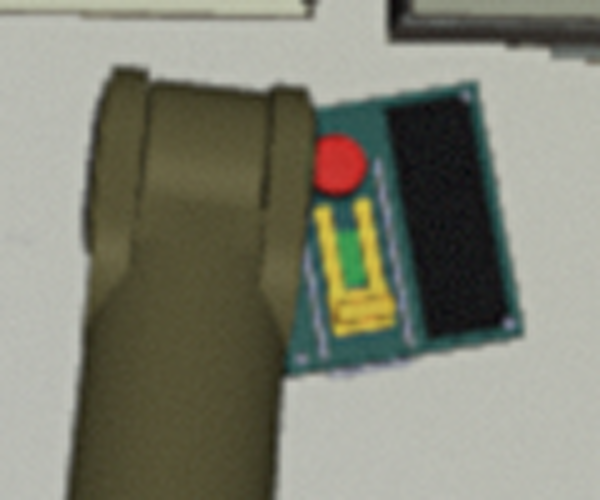

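```bash
python3 -m creep '{"fingers":[0.034,0.034,0.034,0.034,0.034,0.034],"linear":[[-0.03,-0.01,-0.02],[-0.065,-0.03,-0.03],[-0.1,-0.045,-0.03],[-0.119,-0.0515,-0.03],[-0.119,-0.0515,-0.03],[-0.119,-0.0515,-0.03]],"roll":[0,0,0,0,0,0]}'
python3 - <<'E'
from h import *
cv2.imwrite("pics/w15.png",r.camera("wrist"))
c,s=np.cos(np.radians(10.5)),np.sin(np.radians(10.5))
go([.5255-.036*c,-.2516-.036*s,.074],10.5)
E
```

```text
clock: 18.2
tool_pos: [0.4897, -0.2566, 0.1739]
tool_rot: [2.005, 2.413, 0.016]
wrist_force: [0.6, -0.1, -0.5]
width: 0.0341
t 18.25 pos [ 0.4902 -0.2556  0.1741] z [ 0.011  0.005 -1.   ] jaw 10.7 q7 0.53 F [-0.4  0.4 -0.2] w 0.0343
  shift [-0.0028 -0.0017  0.1001] roll 0.003 n 2.0 0.0
```

View pics/w15.png

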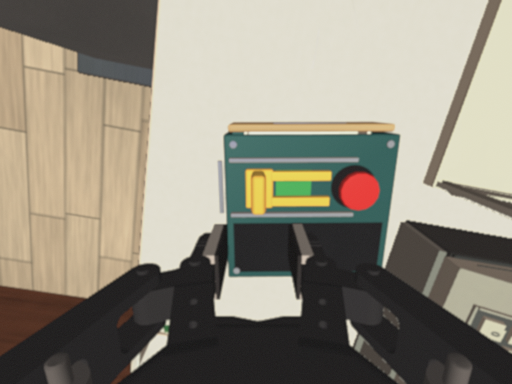

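The drawer is shut and caught (front tight against the box at row 127), and the tab is still aside with its ridge at (259,192). I pinch it and slide it back.

```bash
python3 -m creep '{"fingers":[0.034,0.034,0.034,0.034,0.034,0.034],"linear":[[-0.002,-0.001,0.03],[-0.003,-0.001,0.06],[-0.003,-0.001,0.08],[-0.003,-0.001,0.092],[-0.003,-0.001,0.097],[-0.003,-0.001,0.097]],"roll":[0,0,0,0,0,0]}'
python3 -m creep '{"fingers":[0.008,0.008,0.008,0.008,0.008],"linear":[[0,0,0],[0,0,0],[0,0,0],[0,0,0],[0,0,0]],"roll":[0,0,0,0,0]}' 30
python3 - <<'E'
from h import *
cv2.imwrite("pics/w16.png",r.camera("wrist"))
go([.5255,-.2516,.077],10.5)
E
```

```text
clock: 18.85
tool_pos: [0.4911, -0.2574, 0.077]
tool_rot: [2.001, 2.416, 0.017]
wrist_force: [-0.8, -0.1, 0.3]
width: 0.0339
clock: 19.35
tool_pos: [0.492, -0.2575, 0.0782]
tool_rot: [2.0, 2.415, 0.018]
wrist_force: [-1.5, 2.6, 6.5]
width: 0.0111
t 19.4 pos [ 0.4919 -0.2575  0.0782] z [ 0.012  0.005 -1.   ] jaw 10.7 q7 0.48 F [-0.2  1.6  6.1] w 0.0114
  shift [-0.0005  0.034   0.0016] roll 0.004 n 0.7 0.0
```

View pics/w16.png

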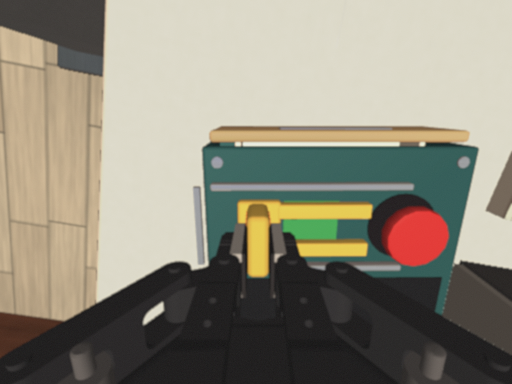

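```bash
python3 -m creep '{"fingers":[0.008,0.008,0.008,0.008,0.008,0.008],"linear":[[0,0.008,0],[0,0.016,0],[0,0.025,0],[0,0.033,0],[0,0.039,0],[0,0.039,0]],"roll":[0,0,0,0,0,0]}'
python3 - <<'E'
from h import *
cv2.imwrite("pics/w17.png",r.camera("wrist"))
go([.5257,-.2524,.077],10.5)
E
```

```text
clock: 20.0
tool_pos: [0.5271, -0.2508, 0.0783]
tool_rot: [-2.004, -2.419, -0.009]
wrist_force: [-12.2, 0.5, 8.5]
width: 0.0108
t 20.05 pos [ 0.527  -0.2508  0.0783] z [ 0.004  0.005 -1.   ] jaw 10.7 q7 0.41 F [-11.4   1.4   8.6] w 0.0111
  shift [-0.0013 -0.0016  0.0013] roll 0.003 n 0.0 0.0
```

View pics/w17.png

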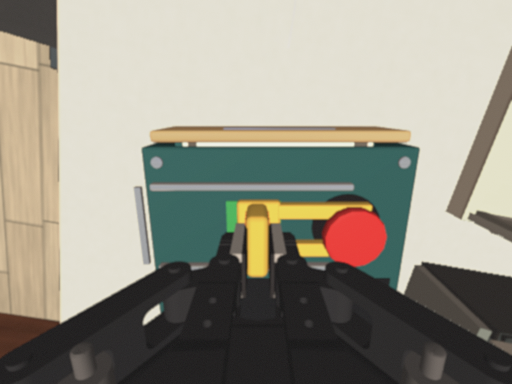

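At its stop, with about 12 N on it; the fork is under the button (353,237). I release, lift away and check.

```bash
python3 -m creep '{"fingers":[0.034,0.034,0.034,0.034,0.034,0.034,0.034,0.034,0.034],"linear":[[0,-0.001,0],[0,-0.001,0],[0,-0.001,0],[0,-0.001,-0.02],[0,-0.001,-0.05],[0,-0.001,-0.09],[0,-0.001,-0.13],[0,-0.001,-0.16],[0,-0.001,-0.16]],"roll":[0,0,0,0,0,0,0,0,0]}'
python3 - <<'E'
from h import *
im=r.camera("wrist");cv2.imwrite("pics/w18.png",cv2.resize(im[90:270,150:350],None,fx=3.3,fy=3.3,interpolation=cv2.INTER_CUBIC))
go([.5257,-.2524,.077],10.5)
im=r.camera("top");cv2.imwrite("pics/top18.png",cv2.resize(im[60:270,100:512],None,fx=1.9,fy=1.9))
E
```

```text
clock: 20.95
tool_pos: [0.5288, -0.2523, 0.2438]
tool_rot: [1.998, 2.412, 0.013]
wrist_force: [0.7, -0.3, 0.2]
width: 0.0339
t 21.0 pos [ 0.5275 -0.252   0.2411] z [ 0.009  0.002 -1.   ] jaw 10.7 q7 0.49 F [-0.1 -0.2  0.7] w 0.0337
  shift [-1.00e-04 -3.30e-03  1.64e-01] roll 0.004 n 3.3 0.0
```

View pics/w18.png

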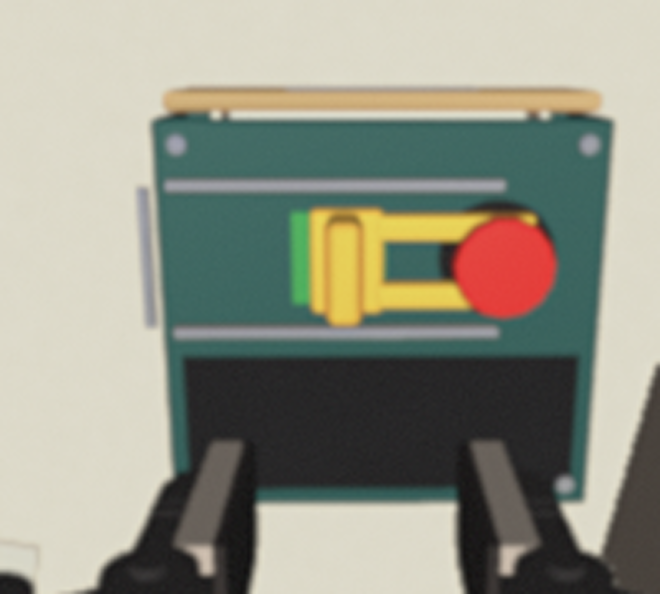

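View pics/top18.png

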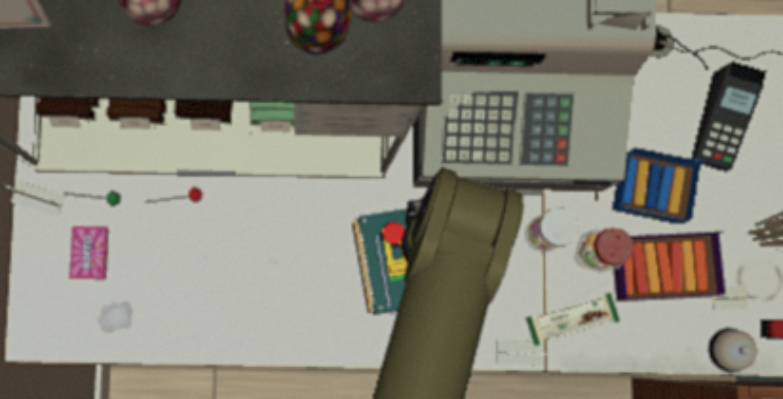

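The ridge looks nearer the button than it did at the start, so I check it numerically.

```bash
python3 - <<'E'
from h import *
im=r.camera("wrist");go([0,0,0],10.5)
cv2.imwrite("pics/w19.png",cv2.resize(im[140:210,190:330],None,fx=5.5,fy=5.5,interpolation=cv2.INTER_CUBIC))
for t,z in(("button_top",.08),("tab_ridge",.09)):
    for d in r.cut_out("wrist",t)[:1]:print(t,d["confidence"],d["rect"])
B=np.array([.5448,-.2736]);yaw=np.radians(-79.5);R2=np.array([[np.cos(yaw),-np.sin(yaw)],[np.sin(yaw),np.cos(yaw)]])
W=lambda x,y,z:np.r_[B+R2@[x,y],z]
p=proj("wrist",[W(-.025,.042,.08),W(-.025,-.014,.09),W(-.075,-.082,.06),W(-.075,.082,.06),W(.075,.082,.06)]);print(np.round((p-[190,140])*5.5,1).tolist(),np.round(p,1).tolist())
E
```

```text
t 21.1 pos [ 0.5255 -0.2515  0.2377] z [ 0.004  0.005 -1.   ] jaw 10.7 q7 0.49 F [-0.8  0.5 -0.1] w 0.0339
  shift [ 0.3438 -0.4706  0.237 ] roll 0.004 n 12.6 0.0
button_top 0.69 [293.9, 159.3, 322.1, 189.0]
tab_ridge 0.66 [244.8, 155.8, 303.2, 194.4]
[[656.2, 195.6], [380.2, 206.4], [50.4, -64.8], [845.5, -62.1], [788.4, 594.2]] [[309.3, 175.6], [259.1, 177.5], [199.2, 128.2], [343.7, 128.7], [333.4, 248.0]]
```

View pics/w19.png

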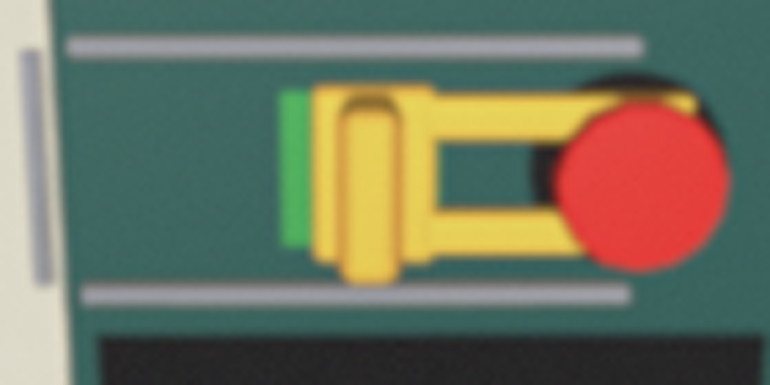

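The ridge is 273 zoom pixels from the button, against a predicted 276 for 56 mm, so the tab is fully locked. The pink tin, jars, bar and stand look undisturbed. I hand in.

```bash
python3 -c "
from bench import r
print(r.observe()['clock'],r.hand_in())"
```

```text
the job is handed in; nothing more can be done
21.2 None
```

The red tin is in the drawer, the drawer is shut and caught, and the yellow tab is back under the button. I handed in at about 21 s of the 72 s allowed.

- **Steps:** I slid the tab aside to its stop and pressed the button, and the drawer sprang out. I laid the red tin flat in it and pushed the drawer to its stop, where the force I read was about 17 N. Then I slid the tab back against its stop and lifted clear.
- **Last checks:** The wrist picture shows the drawer front tight against the box. The gap from ridge to button measured 273 zoomed pixels, against 276 expected for the locked position. In the top picture the pink tin, jars and bar look undisturbed; I judged that by eye, without measuring.
- **Disagreements:**
  - The recognition networks gave wrong results for the button and the ridge in one wrist picture, so I read those positions off the enlarged picture myself.
  - At the start the tab seemed to stand a few mm short of fully locked. It is now at its end stop.

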